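# Turn over the finished recipe leaf

## Robot

A 7-joint arm with a two-finger parallel gripper is mounted at the origin on the work surface. World frame = base frame: x ahead of the robot, y to its left, z up, the work surface at z = 0. Lengths are in m, angles in rad, forces in N, time in s.
With the tool pointing down it reaches from about 0.4 to 0.9 m from the base axis. Payload 5.5 kg.
Tool frame: the origin (TCP) lies at the very end of the fingers, on their centre line; the grasp point (between the pads) lies 19 mm behind it; y points along the fingers, x is the direction in which the jaws open and shut, and the axes are right-handed (so a half turn about y gives the same grasp; the last joint's range is limited). The gripper opens to 92 mm and grips with 3 to 60 N. Pads are 19 mm wide; open, the fingers measure 130 mm over their backs; the gripper's body (75 mm by 190 mm) begins 47 mm behind the grasp point.
Start: joints at [-1.073, 0.501, -0.427, 1.55, 0.221, 1.138, -0.21], TCP at [0.151, 0.632, 0.227] pointing down, gripper open.
Joint ranges: [-2.88, 2.88], [-0.31, 2.03], [-1.54, 1.56], [0.2, 2.42], [-1.41, 4.55], [0.19, 2.02], [-2.57, 2.57]. Speed limits (rad/s): [2.57, 2.57, 3.14, 3.14, 3.14, 3.14, 3.14].

## Interface

Orientations are given as a 3x3 rotation matrix whose columns are the frame's x, y, z axes.
In Python, from station import r, optics, workorder gives the robot as it stands. The module is installed in compiled form; this text tells all that it offers.
- The arm moves only by the tool drive_tool, never from a script. Its argument "targets" is a list of rows, each a list of 3 entries, a list of its own where there are three numbers: the opening, from 0 (shut) to 1 (fully open), then the shift along the tool's x, y, z in m, then the turn, a rotation vector about the tool's x, y, z in degrees. A call has 1 to 5 rows; each row is the pose to reach, as a shift and turn from the pose measured when the call began, along the tool's axes at that moment; what a row does not reach only later rows make up. A row lasts 1/12 s, in which the tool goes at most 41.7 mm and 7.16 degrees, less where a joint would pass 70% of its speed; a pose out of reach is approached as far as the arm can. A call with a gripper value outside its range is refused whole. The fingers move at their own pace and stop on an object; "squeeze" is the grip in N (left out, the last holds). Time passes only in rows, so rows that repeat a pose let the fingers close. It gives the time, the measured TCP pose, the force and the opening at its end, in the units of the state.
- r.observe(): the state, without advancing time (a new reading comes with each control period).
- optics.capture(name): name is "scene" or "side" or "wrist"; returns (picture, depth): 480x640x3 uint8, red, green, blue; 480x640 float32, m along the optical axis (not along the pixel's ray), 0 where there is no reading.
- optics.get_calibration(name): a dict with "intrinsics" (3x3 intrinsics, pixels), "distortion" ([k1, k2, p1, p2, k3] as OpenCV has them; the pictures are not rectified), "world_from_camera" (4x4, takes a point from camera to world coordinates). Camera axes: x right, y up, looking along -z (the intrinsics and any distortion apply to the point x, -y, -z); pixel columns grow to the right and rows downward; lengths in m; the calibration is good to about 2 mm. A picture is of the moment at which its call begins: read the wrist's pose just before it. get_calibration takes no time and is no camera call; for the wrist camera it gives the pose at the moment of the call.
- workorder.hand_in(): hands the job in, once; it reports no verdict.
The state is a dict: "time": time; "joints": joint angles; "qvel": joint speeds; "effort": joint torques, N m; "tcp_pos": TCP position; "eef_rot": TCP orientation; "contact_force": force on the tool from outside, world axes, zero at the start; "moment": the same for the moment, N m; "opening": opening from 0.0 (shut) to 1.0 (fully open).
Only numpy, scipy, OpenCV 4.12 (cv2) and the standard library are available. Lean on these libraries where they do the work, as an engineer would, in place of code of your own. Each camera call takes 0.05 s, during which the arm holds its last target.

## Task

The long-loaf batch is finished: on the recipe stand whose leaf shows one long loaf, push that leaf up by its tab with the closed fingertips, over the spine, and press it down gently until it lies flat on the other side. Only push, do not pinch the leaf or its tab between the fingers, and leave the leaf of the other stand down and everything else where it is.

Things in the scene. Friction and masses are not known exactly. Their poses are not given: they have to be found in the camera images.
- loaf_stand: The recipe stand whose leaf shows ONE LONG LOAF (a dark bar with round ends, about 64 x 16 mm, along the spine): steel base 104 x 216 mm carrying two wooden beds (tops 46 mm above the table) left and right of a spine rod. Origin under the middle of the spine, on the table; x along the spine, y square to it across the beds, z up. The hinge axis lies along the stand's x, 48 mm above the origin. The beds reach 100 mm from the spine on both sides. Fixed to the table.
- loaf_leaf (a joint): Hinge of the long-loaf leaf, a rigid flat aluminium leaf 90 mm along the spine, 4 mm thick, reaching 125 mm out from the hinge axis (25 mm beyond the bed), with a tab at its free edge; about 65 g in all. Reads 0 when the leaf lies flat on the bed on the stand's -y side, pi/2 upright, pi when flat on the bed on the +y side. The stiff hinge (0.09 N m of friction) holds the leaf wherever it is left, so it neither falls over nor lies down of itself.
- loaf_leaf_mid (a point): Centre of the long-loaf leaf's plate, 67.5 mm from the hinge axis, turning with it. Its x lies along the spine; at joint 0 its axes are those of the stand; z is square to the plate. The leaf starts flat on the -y bed or a little raised (up to 0.25 rad).
- loaf_tab (a point): The tab of the long-loaf leaf: 50 mm along the spine, 38 mm long, 4 mm thick, bent up 60 degrees from the leaf at its free edge (125 mm from the axis). At joint 0 it slopes up and outward, its tip 144 mm from the axis and about 81 mm above the table, and the space under it and outside the bed is open for a fingertip; at joint pi it slopes down outside the other bed. Origin at the tab's centre; x along the spine, y along its slope (pointing towards the bend), z square to it.
- roll_stand: The other stand, whose leaf shows FOUR ROUND ROLLS (four dark discs), otherwise the same size and make. Its leaf and 60-degree tab are equal too and must stay down. Origin and axes as for the first stand.
- roll_leaf (a joint): Hinge of the four-rolls leaf; 0 = flat on the stand's -y side (where it stays).
- mug: Bystander, loose: white mug, 76 mm wide, 85 mm high. Origin at the centre of its underside.
- shaker: Bystander, loose: aluminium shaker, 62 mm wide, 100 mm high. Origin at the centre of its underside.
- jar: Bystander, loose: amber jar with a steel cap, 68 mm wide, 100 mm high. Origin at the centre of its underside.
- cutter: Bystander, loose: thin steel cutter ring, 70 mm wide, 35 mm high. Origin at the centre of its underside.
- tin: Bystander, loose: dark open loaf tin, 200 x 100 x 60 mm. Origin at the centre of its underside.
- brush: Bystander, loose: pastry brush with wooden handle, lying flat. Origin at the centre of its underside (as it lies).
- pepper_pot: Bystander, loose: small turned wooden pot, 44 mm wide, 62 mm high. Origin at the centre of its underside.

How it is judged:
By the outcome, as a careful person would: the job done as asked, in the order asked, and still so for the second after the job is handed in, with the robot touching nothing.
It also fails if it takes over 45 s, if anything falls off the work surface, if the arm or the gripper's body presses on something with over 40 N, if the wrist force passes 120 N, or if a joint passes its speed limit or range.

## Working session

There is one attempt and no reset: what is moved stays moved. The work goes in short steps, Python scripts to look and compute and a tool call to move; the robot and the scene stay as the last step left them, time stands still between calls to the robot, and variables do not carry over. Pictures are saved under pics/ and viewed, and the job is handed in when it is done.

Besides the shell and the picture viewer there is one more tool, called after "Call:" by a JSON object that holds its "op" and its "data", one argument or row to a line. drive_tool: Moves the arm, as the interface text tells. Its arguments: {"type":"object","properties":{"targets":{"type":"array","items":{"type":"array"}},"squeeze":{"type":"number"}},"required":["targets"]}

```bash
mkdir -p pics; python3 - <<'E'
from station import r, optics
import cv2,numpy as np
s=r.observe()
for k in s: print(k,np.round(s[k],3).tolist())
for n in ["scene","side"]:
    p,d=optics.capture(n); cv2.imwrite(f"pics/{n}0.png",p[:,:,::-1]); np.savez(f"{n}0.npz",p=p,d=d)
    c=optics.get_calibration(n); print(n,{k:np.round(v,3).tolist() for k,v in c.items()})
    np.save(f"{n}_cal.npy",c,allow_pickle=True)
E
```

```text
time 0.0
joints [-1.073, 0.502, -0.427, 1.551, 0.221, 1.138, -0.21]
qvel [0.001, -0.003, 0.001, -0.002, -0.001, 0.0, -0.001]
effort [0.0, -56.658, -5.816, -27.911, -0.069, 0.031, 0.0]
tcp_pos [0.151, 0.631, 0.226]
eef_rot [[0.233, -0.001, -0.973], [0.973, -0.002, 0.233], [-0.002, -1.0, 0.0]]
contact_force [0.12, 0.433, 0.115]
moment [-0.015, -0.001, -0.003]
opening 0.999
scene {'intrinsics': [[514.091, 0.0, 313.258], [0.0, 514.091, 234.012], [0.0, 0.0, 1.0]], 'distortion': [-0.005, 0.0, 0.0, 0.0, 0.0], 'world_from_camera': [[-0.274, -0.779, 0.564, 1.193], [0.962, -0.223, 0.16, 0.186], [0.001, 0.587, 0.81, 1.06], [0.0, 0.0, 0.0, 1.0]]}
side {'intrinsics': [[544.477, 0.0, 319.429], [0.0, 544.477, 244.05], [0.0, 0.0, 1.0]], 'distortion': [-0.165, 0.0, 0.0, 0.0, 0.0], 'world_from_camera': [[0.975, 0.135, -0.174, 0.273], [-0.22, 0.633, -0.742, -0.971], [0.01, 0.762, 0.648, 0.918], [0.0, 0.0, 0.0, 1.0]]}
```

View pics/scene0.png

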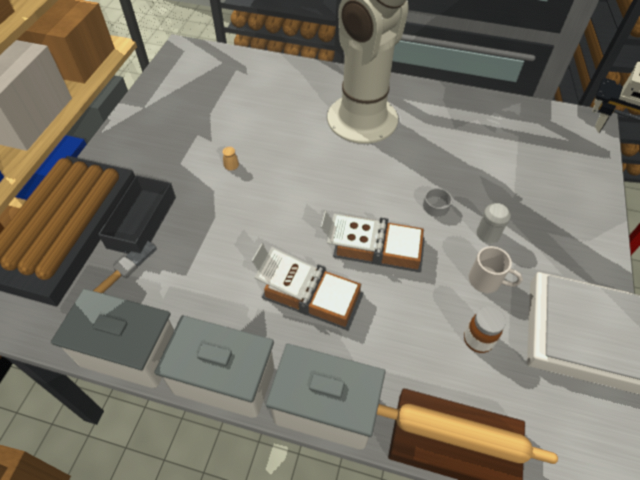

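View pics/side0.png

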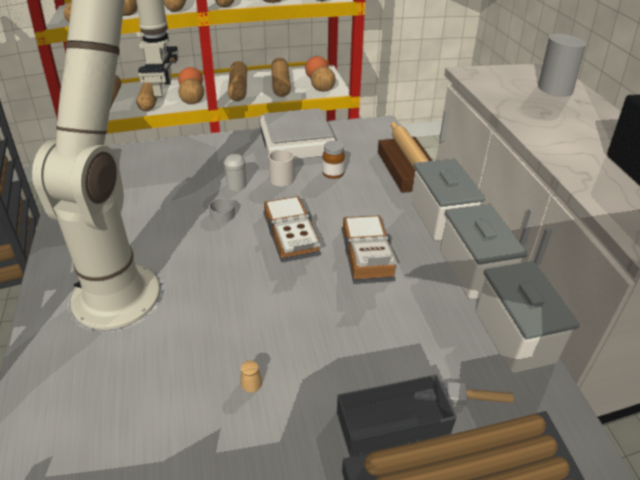

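The loaf stand is the lower one in scene (about 310,290) and the right one in side (370,250). The leaf and tab are on the -y side. I'll zoom in on it next.

```bash
cat > h.py <<'E'
import numpy as np,cv2
def pts(cal,uv,depth=None,z=None):
    uv=np.array(uv,float).reshape(-1,1,2)
    n=cv2.undistortPoints(uv,np.array(cal['intrinsics']),np.array(cal['distortion'])).reshape(-1,2)
    T=np.array(cal['world_from_camera'])
    d=np.c_[n[:,0],-n[:,1],-np.ones(len(n))]@T[:3,:3].T
    o=T[:3,3]
    if z is not None: return o+d*((z-o[2])/d[:,2])[:,None]
    if depth is not None: return o+d*np.asarray(depth)[:,None]
    return o,d
def tri(c1,u1,c2,u2):
    o1,d1=pts(c1,[u1]);o2,d2=pts(c2,[u2]);d1=d1[0];d2=d2[0]
    A=np.c_[d1,-d2];t=np.linalg.lstsq(A,o2-o1,rcond=None)[0]
    a=o1+t[0]*d1;b=o2+t[1]*d2
    return (a+b)/2,np.linalg.norm(a-b)
def load(n):
    z=np.load(n+'0.npz');return z['p'],z['d'],np.load(n+'_cal.npy',allow_pickle=True).item()
E
python3 - <<'E'
from h import *
for n,(x,y,w,h) in dict(scene=(240,200,200,150),side=(250,180,160,120)).items():
    p,d,c=load(n); k=800//w
    cv2.imwrite(f"pics/{n}0z.png",cv2.resize(p[y:y+h,x:x+w,::-1],None,fx=k,fy=k,interpolation=cv2.INTER_CUBIC))
E
```

```text
(no output)
```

View pics/scene0z.png

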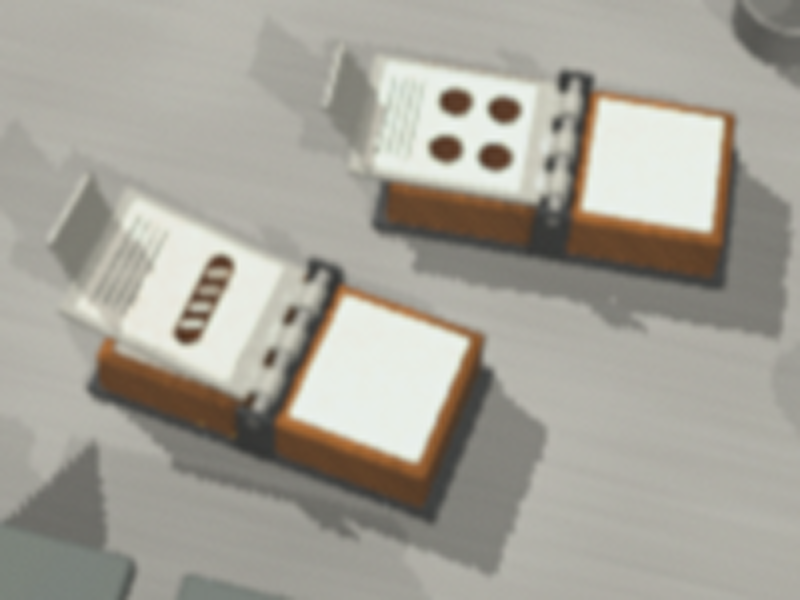

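View pics/side0z.png

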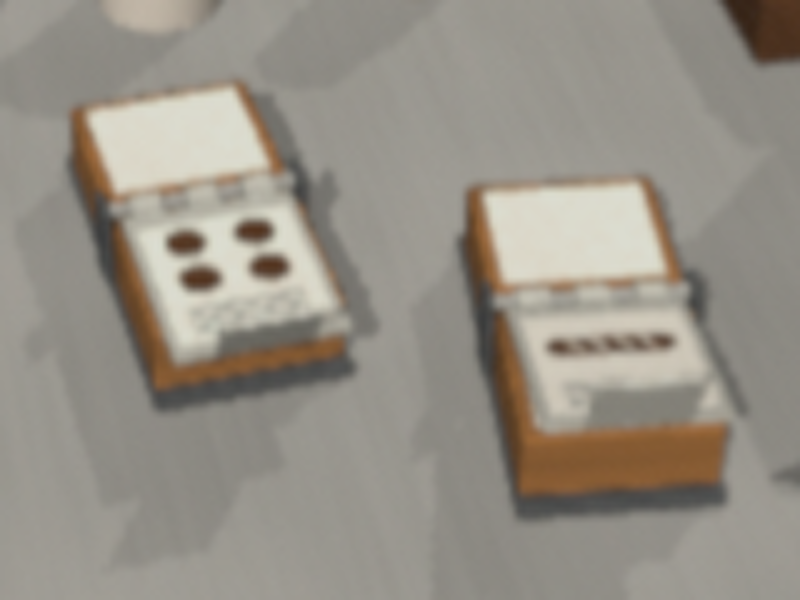

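```bash
python3 - <<'E'
from h import *
ps,ds,cs=load('scene');pd,dd,cd=load('side')
S=lambda a:np.array(a)/4+[240,200]-0.375
D=lambda a:np.array(a)/5+[250,180]-0.4
P={'sheet -x-y':((345,292),(500,283)),'sheet -x+y':((470,342),(483,190)),'sheet +x+y':((417,465),(643,183)),'sheet +x-y':((290,413),(665,275)),
'free -x':((125,188),(540,428)),'free +x':((68,310),(730,420)),'tabtip -x':((90,175),(592,398)),'tabtip+x':((52,243),(710,382)),
'base +x+y':((433,520),None),
'loaf -x':((222,258),(550,350)),'loaf +x':((187,340),(672,343))}
def dm(d,u): 
    x,y=np.round(u).astype(int);return np.median(d[y-1:y+2,x-1:x+2])
for k,(a,b) in P.items():
    a=S(a)
    if b is None: print(k,pts(cs,[a],z=0.0).round(4));continue
    b=D(b); m,e=tri(cs,a,cd,b)
    print(k,m.round(4),'gap',round(e,4),'scene depth',pts(cs,[a],depth=[dm(ds,a)])[0].round(3),'side',pts(cd,[b],depth=[dm(dd,b)])[0].round(3))
E
```

```text
sheet -x-y [0.587  0.0426 0.0471] gap 0.0046 scene depth [0.586 0.044 0.049] side [0.59  0.044 0.044]
sheet -x+y [0.5989 0.1195 0.0463] gap 0.004 scene depth [0.598 0.121 0.047] side [0.6   0.118 0.045]
sheet +x+y [0.6829 0.1087 0.0463] gap 0.0056 scene depth [0.682 0.11  0.05 ] side [0.687 0.112 0.042]
sheet +x-y [0.6709 0.0332 0.0458] gap 0.0055 scene depth [0.669 0.035 0.047] side [0.674 0.034 0.043]
free -x [ 0.5687 -0.0945  0.0739] gap 0.0023 scene depth [ 0.523 -0.114  0.003] side [ 0.571 -0.091  0.07 ]
free +x [ 0.6562 -0.1013  0.0699] gap 0.0081 scene depth [ 0.655 -0.098  0.075] side [ 0.69  -0.035  0.001]
tabtip -x [ 0.5857 -0.109   0.103 ] gap 0.0056 scene depth [ 0.517 -0.14  -0.001] side [ 0.601 -0.076  0.069]
tabtip+x [ 0.6385 -0.1134  0.1073] gap 0.0081 scene depth [ 0.635 -0.111  0.107] side [ 0.659 -0.074  0.067]
base +x+y [[0.6876 0.1236 0.    ]]
loaf -x [ 0.5925 -0.029   0.0617] gap 0.0033 scene depth [ 0.591 -0.028  0.062] side [ 0.594 -0.028  0.059]
loaf +x [ 0.651  -0.0332  0.0605] gap 0.0074 scene depth [ 0.649 -0.031  0.063] side [ 0.654 -0.036  0.06 ]
```

```bash
cat >> h.py <<'E'
from scipy.spatial.transform import Rotation as Ro
def move(s,p,R=None,vmax=.04,wmax=7.0):
    """relative shift/turn from state s to world pose"""
    R0=np.array(s['eef_rot']);R=R0 if R is None else R
    sh=R0.T@(np.array(p)-s['tcp_pos']);rv=Ro.from_matrix(R0.T@R).as_rotvec(degrees=True)
    n=int(np.ceil(max(np.linalg.norm(sh)/vmax,np.linalg.norm(rv)/wmax,1)))
    print('total shift',sh.round(4).tolist(),'turn',rv.round(2).tolist(),'rows',n,'per row',(sh/n).round(4).tolist(),(rv/n).round(2).tolist())
    return sh,rv,n
YAW=np.radians(-7.3)
def toolR(tilt=0,yaw=None):
    """tool x along spine, y down tilted by tilt deg towards stand +y, z ~ stand +y"""
    yaw=YAW if yaw is None else yaw
    x=np.array([np.cos(yaw),np.sin(yaw),0]);yd=np.array([-np.sin(yaw),np.cos(yaw),0]);t=np.radians(tilt)
    y=np.array([0,0,-1])*np.cos(t)+yd*np.sin(t)
    return np.c_[x,y,np.cross(x,y)]
E
python3 - <<'E'
from h import *
from station import r
s=r.observe()
move(s,[0.5,0.35,0.26],toolR(0,np.radians(35)))
ps,ds,cs=load('scene')
# grid of world points from depth
for n,u in dict(cont1=(190,325),cont0=(90,295),cont2=(285,350),contlidR=(380,375)).items():
    x,y=u
    print(n,pts(cs,[u],depth=[np.median(ds[y-1:y+2,x-1:x+2])]).round(3))
# roll stand
for n,a in dict(rspine=(555,150),rleaf=(360,165),rtab=(330,110)).items():
    u=np.array(a)/4+[240,200]; x,y=np.round(u).astype(int)
    print(n,pts(cs,[u],depth=[ds[y,x]]).round(3))
E
```

```text
total shift [-0.1927, -0.0339, -0.4048] turn [0.04, 41.55, -0.1] rows 12 per row [-0.0161, -0.0028, -0.0337] [0.0, 3.46, -0.01]
cont1 [[ 0.828 -0.169  0.136]]
cont0 [[ 0.823 -0.393  0.136]]
cont2 [[0.826 0.026 0.135]]
contlidR [[0.825 0.21  0.137]]
rspine [[0.458 0.141 0.053]]
rleaf [[0.5   0.031 0.052]]
rtab [[0.487 0.008 0.082]]
```

Call:
{"op": "drive_tool", "data": {
  "targets": [
    [0,[-0.016,-0.007,-0.034],[0,3.5,0]],
    [0,[-0.032,-0.014,-0.068],[0,7,0]],
    [0,[-0.048,-0.02,-0.102],[0,10.5,0]],
    [0,[-0.064,-0.027,-0.135],[0,14,0]],
    [0,[-0.08,-0.034,-0.169],[0,17.5,0]]
  ],
  "squeeze": 10
}}

```text
time: 0.52
tcp_pos: [0.2977, 0.5129, 0.2597]
eef_rot: [[0.517, -0.001, -0.856], [0.856, -0.003, 0.517], [-0.003, -1.0, -0.0]]
contact_force: [-0.2, 1.4, 0.4]
opening: 0.685
```

```bash
python3 - <<'E'
from h import *
from station import r
s=r.observe();print(s['tcp_pos'],s['opening'])
move(s,[0.5,0.35,0.26],toolR(0,np.radians(35)))
E
```

```text
[0.29772801 0.51290267 0.25970824] 0.6845139909833389
total shift [-0.035, -0.0001, -0.2573] turn [0.06, 23.9, -0.15] rows 7 per row [-0.005, -0.0, -0.0368] [0.01, 3.41, -0.02]
```

Call:
{"op": "drive_tool", "data": {
  "targets": [
    [0,[0.0,0,-0.038],[0,5,0]],
    [0,[-0.002,0,-0.076],[0,10,0]],
    [0,[-0.005,0,-0.114],[0,15,0]],
    [0,[-0.01,0,-0.15],[0,20,0]],
    [0,[-0.015,0,-0.187],[0,25,0]]
  ]
}}

```text
time: 0.93
tcp_pos: [0.451, 0.402, 0.2595]
eef_rot: [[0.832, -0.002, -0.554], [0.554, -0.003, 0.832], [-0.003, -1.0, -0.002]]
contact_force: [0.1, -0.4, 1.1]
opening: 0.327
```

```bash
python3 - <<'E'
from h import *
from station import r
s=r.observe();print(s['tcp_pos'],s['opening'])
move(s,[0.61,0.1,0.29],toolR(0))
E
```

```text
[0.45104802 0.402001   0.25945908] 0.3266497002214757
total shift [-0.0352, -0.0299, -0.3395] turn [0.15, 40.96, -0.13] rows 9 per row [-0.0039, -0.0033, -0.0377] [0.02, 4.55, -0.01]
```

Call:
{"op": "drive_tool", "data": {
  "targets": [
    [0,[0.002,-0.006,-0.039],[0,5,0]],
    [0,[0.002,-0.012,-0.077],[0,10,0]],
    [0,[0.0,-0.018,-0.115],[0,15,0]],
    [0,[-0.003,-0.024,-0.152],[0,20,0]],
    [0,[-0.008,-0.03,-0.19],[0,25,0]]
  ]
}}

```text
time: 1.35
tcp_pos: [0.5503, 0.2379, 0.2896]
eef_rot: [[0.989, -0.002, -0.146], [0.146, -0.003, 0.989], [-0.003, -1.0, -0.003]]
contact_force: [-0.4, 1.0, 0.1]
opening: 0.014
```

```bash
python3 - <<'E'
from h import *
from station import r
s=r.observe();print(s['tcp_pos'],s['opening'])
move(s,[0.615,0.0,0.33],toolR(0))
E
```

```text
[0.5502778  0.23789872 0.28959053] 0.014103024392297162
total shift [0.0291, -0.0398, -0.2449] turn [0.17, 15.72, -0.13] rows 7 per row [0.0042, -0.0057, -0.035] [0.02, 2.25, -0.02]
```

Call:
{"op": "drive_tool", "data": {
  "targets": [
    [0,[0.005,-0.008,-0.038],[0,3,0]],
    [0,[0.01,-0.016,-0.076],[0,6,0]],
    [0,[0.015,-0.024,-0.114],[0,9,0]],
    [0,[0.02,-0.032,-0.152],[0,12,0]],
    [0,[0.025,-0.04,-0.19],[0,15.5,0]]
  ]
}}

```text
time: 1.77
tcp_pos: [0.6028, 0.0519, 0.33]
eef_rot: [[0.992, -0.003, 0.126], [-0.126, -0.003, 0.992], [-0.003, -1.0, -0.003]]
contact_force: [1.5, -0.1, 0.4]
opening: 0.004
```

```bash
python3 - <<'E'
from h import *
from station import r,optics
s=r.observe();print(s['tcp_pos'],s['opening'])
c=optics.get_calibration('wrist');p,d=optics.capture('wrist')
np.savez('wrist0.npz',p=p,d=d);np.save('wrist_cal.npy',c,allow_pickle=True)
print({k:np.round(v,3).tolist() for k,v in c.items()})
cv2.imwrite('pics/w0.png',p[:,:,::-1])
E
```

```text
[0.60278156 0.05189784 0.33002532] 0.004275691201258908
{'intrinsics': [[365.575, 0.0, 318.755], [0.0, 365.575, 239.623], [0.0, 0.0, 1.0]], 'distortion': [0.005, 0.0, 0.0, 0.0, 0.0], 'world_from_camera': [[0.992, 0.121, 0.036, 0.613], [-0.126, 0.956, 0.266, 0.122], [-0.002, -0.268, 0.963, 0.488], [0.0, 0.0, 0.0, 1.0]]}
```

View pics/w0.png

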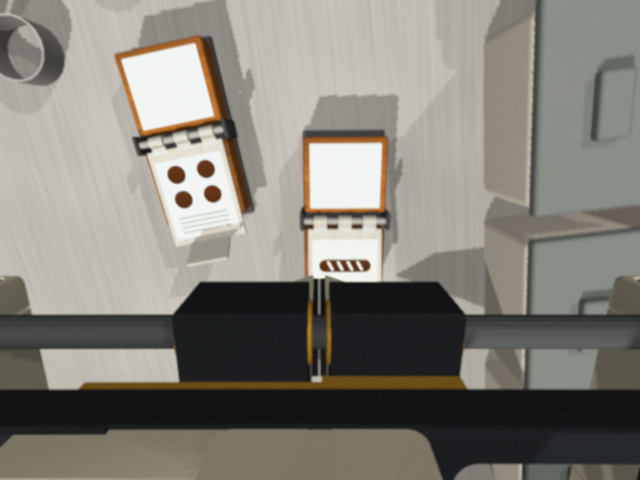

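```bash
python3 - <<'E'
from h import *
p,d,c=np.load('wrist0.npz')['p'],np.load('wrist0.npz')['d'],np.load('wrist_cal.npy',allow_pickle=True).item()
h=cv2.cvtColor(p,cv2.COLOR_RGB2HSV)
m=(((p.min(2)>215))*255).astype(np.uint8)
cs,_=cv2.findContours(m,cv2.RETR_EXTERNAL,cv2.CHAIN_APPROX_NONE)
for k in cs:
    if cv2.contourArea(k)>1500:
        re=cv2.minAreaRect(k);b=cv2.boxPoints(re);W=pts(c,b,z=0.0465)
        print(re,W.round(4).tolist(),W.mean(0).round(4))
        e=[W[1]-W[0],W[2]-W[1]]
        for q in e: print(' ',np.linalg.norm(q).round(4),np.degrees(np.arctan2(q[1],q[0])).round(2))
# rod
for u in [(300,220),(389,219)]:
    x,y=u;print(pts(c,[u],z=0.05).round(4))
# loaf centroid
m2=((p[:,:,0]<130)&(p[:,:,0]>p[:,:,2]+25)).astype(np.uint8)
m2[:255]=0;m2[280:]=0;ys,xs=np.where(m2[:,310:380]);print('loaf',xs.min()+310,xs.max()+310,ys.min(),ys.max())
u=[(xs.min()+xs.max())/2+310,(ys.min()+ys.max())/2]
for z in(.055,.0605,.065):print(pts(c,[u],z=z).round(4))
x,y=int(u[0]),int(u[1]);print(pts(c,[u],depth=[np.median(d[y-2:y+3,x-2:x+3])]).round(4))
# leaf profile along column 345
for v in range(140,280,8): print(v,pts(c,[(345,v)],depth=[d[v,345]])[0].round(4))
E
python3 - <<'E'
E
```

```text
((344.5, 259.0), (42.0, 67.0), 90.0) [[0.5869, 0.0035, 0.0465], [0.6701, -0.007, 0.0465], [0.6654, -0.0631, 0.0465], [0.5795, -0.0523, 0.0465]] [ 0.6255 -0.0297  0.0465]
  0.0838 -7.19
  0.0563 -94.75
((345.0, 175.5), (63.0, 70.0), 90.0) [[0.6007, 0.1165, 0.0465], [0.6818, 0.1062, 0.0465], [0.6758, 0.0319, 0.0465], [0.5909, 0.0426, 0.0465]] [0.6373 0.0743 0.0465]
  0.0817 -7.23
  0.0746 -94.64
((196.87159729003906, 189.82745361328125), (88.97293853759766, 69.45436096191406), 72.52522277832031) [[0.4118, 0.1244, 0.0465], [0.4941, 0.1379, 0.0465], [0.5066, 0.0345, 0.0465], [0.4192, 0.0185, 0.0465]] [0.4579 0.0789 0.0465]
  0.0834 9.32
  0.1042 -83.09
((167.14117431640625, 87.13529205322266), (74.08174133300781, 76.79336547851562), 77.47119140625) [[0.4069, 0.2318, 0.0465], [0.4923, 0.2377, 0.0465], [0.4944, 0.1623, 0.0465], [0.4046, 0.1552, 0.0465]] [0.4496 0.1967 0.0465]
  0.0856 3.98
  0.0754 -88.38
[[0.5768 0.0288 0.05  ]]
[[0.685  0.0164 0.05  ]]
loaf 320 369 261 270
[[ 0.6244 -0.0349  0.055 ]]
[[ 0.6242 -0.0329  0.0605]]
[[ 0.6241 -0.0313  0.065 ]]
[[ 0.6242 -0.0321  0.0628]]
140 [0.6418 0.1158 0.0463]
148 [0.6409 0.1068 0.0453]
156 [0.6399 0.0977 0.046 ]
164 [0.6388 0.0886 0.0474]
172 [0.6378 0.0794 0.0475]
180 [0.6368 0.07   0.0476]
188 [0.6358 0.0605 0.0475]
196 [0.6348 0.0507 0.0467]
204 [0.6337 0.041  0.0469]
212 [0.6343 0.0237 0.0106]
220 [0.6313 0.0226 0.053 ]
228 [0.6303 0.0126 0.0529]
236 [0.6291 0.0032 0.0556]
244 [ 0.6279 -0.0063  0.0576]
252 [ 0.6268 -0.0162  0.0584]
260 [ 0.6256 -0.0254  0.0617]
268 [ 0.6244 -0.0351  0.0637]
276 [ 0.6233 -0.0449  0.0653]
```

The wrist picture shows the loaf stand with its spine rod at row 219, columns 300–389, and the loaf at (345,266). Two views and depth put the spine centre at (0.631, 0.0225) with yaw about -7.1° and the leaf raised about 0.2 rad. The tab tip comes out 135 mm from the axis, as expected. Next I plan the approach on the outer side with the tool tilted.

```bash
cat >> h.py <<'E'
O=np.array([0.631,0.0225]);YAW=np.radians(-7.1)
def tgt(o,z,T,xs=0.0):
    """C (leading edge of finger end, +z tool side) at o outward(-y) from spine, height z, tilt T deg"""
    R=toolR(T,YAW);xd=R[:,0];yd=np.array([-np.sin(YAW),np.cos(YAW),0])
    C=np.r_[O,0]+xs*xd-o*yd+np.array([0,0,z])
    return C-0.0095*R[:,2],R
def tabC(th,s=.012):
    b=np.array([.125,0])+s*np.array([.5,.866])+.002*np.array([.866,-.5])
    c,q=np.cos(th),np.sin(th);return np.array([c*b[0]-q*b[1],q*b[0]+c*b[1]+.048])
def plC(th,r=.115):
    c,q=np.cos(th),np.sin(th);return np.array([r*c+.002*q,.048+r*q-.002*c])
def go(s,o,z,T,**k):
    p,R=tgt(o,z,T);print('tcp',p.round(4));return move(s,p,R,**k)
def stand(s):
    R=np.array(s['eef_rot']);C=np.array(s['tcp_pos'])+.0095*R[:,2]
    d=C[:2]-O;x=d@[np.cos(YAW),np.sin(YAW)];y=d@[-np.sin(YAW),np.cos(YAW)]
    T=np.degrees(np.arctan2(R[:2,1]@[-np.sin(YAW),np.cos(YAW)],-R[2,1]))
    print('C x %.4f o %.4f z %.4f T %.1f F %s'%(x,-y,C[2],T,np.round(s['contact_force'],2)), 't',s['time'])
E
python3 - <<'E'
from h import *
from station import r
s=r.observe();stand(s)
go(s,.2,.2,40)
E
```

```text
C x -0.0274 o -0.0244 z 0.3319 T -0.5 F [ 1.91 -6.75  2.31] t 1.8167
tcp [ 0.6054 -0.1832  0.1939]
total shift [0.0311, 0.1402, -0.2203] turn [40.53, -0.92, 0.48] rows 7 per row [0.0044, 0.02, -0.0315] [5.79, -0.13, 0.07]
```

Call:
{"op": "drive_tool", "data": {
  "targets": [
    [0,[0.005,0.005,-0.036],[5.5,0,0]],
    [0,[0.01,0.01,-0.072],[11,0,0]],
    [0,[0.015,0.02,-0.108],[17,0,0]],
    [0,[0.02,0.03,-0.144],[23,0,0]],
    [0,[0.025,0.045,-0.18],[29,0,0]]
  ]
}}

```text
time: 2.23
tcp_pos: [0.6058, -0.1435, 0.2907]
eef_rot: [[0.99, 0.076, 0.119], [-0.141, 0.475, 0.869], [0.009, -0.877, 0.48]]
contact_force: [1.5, 1.4, 0.7]
opening: 0.004
```

```bash
python3 - <<'E'
from h import *
from station import r
s=r.observe();stand(s);print(np.round(s['joints'],2))
go(s,.19,.085,40)
E
```

```text
C x -0.0044 o 0.1595 z 0.2952 T 28.7 F [1.52 1.39 0.65] t 2.2333
[ 0.35  0.47  0.15  1.52 -0.55  1.37  0.52]
tcp [ 0.6066 -0.1733  0.0789]
total shift [0.0031, 0.1717, -0.1276] turn [11.29, -0.54, 1.0] rows 6 per row [0.0005, 0.0286, -0.0213] [1.88, -0.09, 0.17]
```

Call:
{"op": "drive_tool", "data": {
  "targets": [
    [0,[0.001,0.015,-0.035],[3,0,0.2]],
    [0,[0.001,0.05,-0.055],[6,0,0.4]],
    [0,[0.002,0.09,-0.08],[9,0,0.6]],
    [0,[0.003,0.13,-0.105],[11,-0.5,0.8]],
    [0,[0.003,0.165,-0.125],[11.3,-0.5,1]]
  ]
}}

```text
time: 2.65
tcp_pos: [0.6046, -0.1762, 0.0919]
eef_rot: [[0.992, 0.08, 0.099], [-0.128, 0.639, 0.759], [-0.003, -0.765, 0.644]]
contact_force: [0.8, -0.4, 0.3]
opening: 0.002
```

```bash
python3 - <<'E'
from h import *
from station import r,optics
s=r.observe();stand(s)
for n in ['scene','side']:
    p,d=optics.capture(n)
    x,y,w,h=dict(scene=(210,170,200,150),side=(290,180,160,120))[n];k=800//w
    cv2.imwrite(f'pics/{n}1.png',cv2.resize(p[y:y+h,x:x+w,::-1],None,fx=k,fy=k,interpolation=cv2.INTER_CUBIC))
print('tabC(.2)',tabC(.2).round(4))
E
```

```text
C x -0.0016 o 0.1931 z 0.0980 T 40.1 F [ 0.8  -0.37  0.26] t 2.65
tabC(.2) [0.1282 0.0836]
```

View pics/scene1.png

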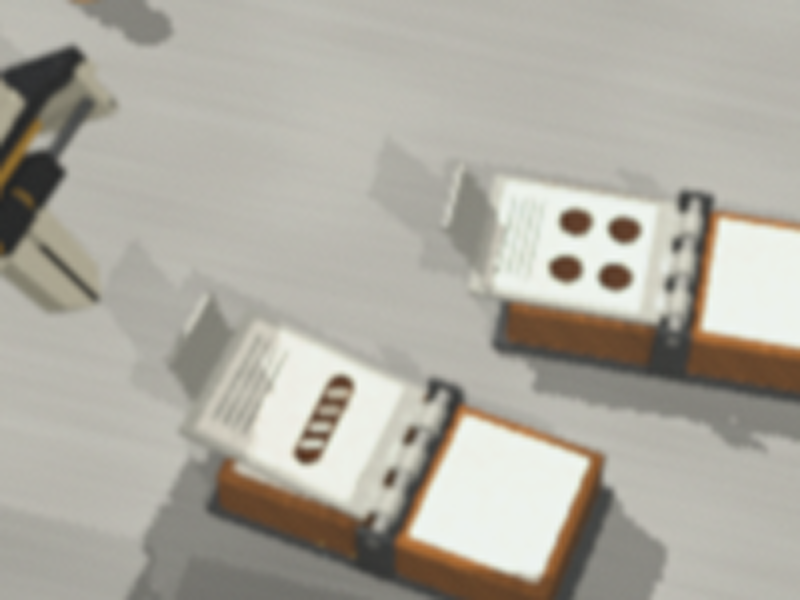

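View pics/side1.png

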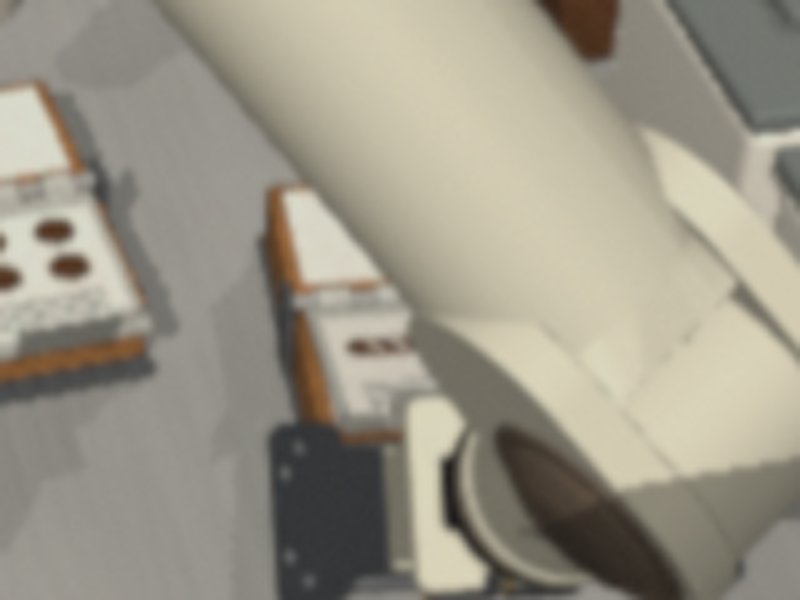

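```bash
python3 - <<'E'
from h import *
from station import r,optics
s=r.observe()
p,d=optics.capture('side');c=np.load('side_cal.npy',allow_pickle=True).item()
vv,uu=np.mgrid[0:480,0:640];m=(d>0)
W=pts(c,np.c_[uu[m],vv[m]].astype(float),depth=d[m])
dd=W[:,:2]-O;x=dd@[np.cos(YAW),np.sin(YAW)];o=-(dd@[-np.sin(YAW),np.cos(YAW)])
for a in np.arange(-.15,.3,.05):
    k=(abs(x)<.06)&(o>a)&(o<a+.05)&(W[:,2]>.13)
    if k.sum(): print(round(a,2),k.sum(),np.percentile(W[k,2],[0,5,50,100]).round(3))
go(s,.16,.084,40)
E
```

```text
0.2 9 [0.163 0.163 0.166 0.18 ]
0.25 371 [0.13  0.131 0.197 0.235]
tcp [ 0.6103 -0.1435  0.0779]
total shift [0.0072, 0.0242, 0.0181] turn [-0.34, -0.76, -0.74] rows 1 per row [0.0072, 0.0242, 0.0181] [-0.34, -0.76, -0.74]
```

```bash
cat >> h.py <<'E'
def seq(s,L):
    R0=np.array(s['eef_rot'])
    for (o,z,T) in L:
        p,R=tgt(o,z,T);sh=R0.T@(p-s['tcp_pos']);rv=Ro.from_matrix(R0.T@R).as_rotvec(degrees=True)
        print('C',np.round([o,z,T],3),'->',sh.round(3).tolist(),rv.round(1).tolist())
E
python3 - <<'E'
from h import *
from station import r
s=r.observe();stand(s)
seq(s,[(.175,.09,40),(.155,.084,40),(.138,.083,40),(*tabC(.2),40),(*tabC(.3),40)])
E
```

```text
C x -0.0040 o 0.1894 z 0.0967 T 40.3 F [-0.31 -0.    0.01] t 2.8
C [ 0.175  0.09  40.   ] -> [0.004, 0.014, 0.007] [-0.3, -0.5, -0.4]
C [ 0.155  0.084 40.   ] -> [0.004, 0.032, 0.018] [-0.3, -0.5, -0.4]
C [ 0.138  0.083 40.   ] -> [0.004, 0.044, 0.03] [-0.3, -0.5, -0.4]
C [ 0.128  0.084 40.   ] -> [0.004, 0.049, 0.038] [-0.3, -0.5, -0.4]
C [ 0.124  0.096 40.   ] -> [0.004, 0.043, 0.05] [-0.3, -0.5, -0.4]
```

Call:
{"op": "drive_tool", "data": {
  "targets": [
    [0,[0.004,0.014,0.007],[0,-0.5,-0.4]],
    [0,[0.004,0.032,0.018],[0,-0.5,-0.4]],
    [0,[0.004,0.044,0.03],[0,-0.5,-0.4]],
    [0,[0.004,0.049,0.036],[0,-0.5,-0.4]],
    [0,[0.004,0.049,0.038],[0,-0.5,-0.4]]
  ]
}}

```text
time: 3.22
tcp_pos: [0.6157, -0.1129, 0.0809]
eef_rot: [[0.993, 0.082, 0.089], [-0.121, 0.638, 0.76], [0.005, -0.766, 0.643]]
contact_force: [-0.4, -2.9, 0.1]
opening: 0.001
```

```bash
python3 - <<'E'
from h import *
from station import r,optics
s=r.observe();stand(s)
seq(s,[(*tabC(t),40) for t in (.25,.35,.45,.55,.65)])
for n in ['scene']:
    p,d=optics.capture(n)
    x,y,w,h=dict(scene=(210,170,200,150),side=(290,180,160,120))[n];k=800//w
    cv2.imwrite(f'pics/{n}2.png',cv2.resize(p[y:y+h,x:x+w,::-1],None,fx=k,fy=k,interpolation=cv2.INTER_CUBIC))
E
```

```text
C x 0.0015 o 0.1290 z 0.0870 T 40.0 F [-0.44 -2.93  0.08] t 3.2167
C [ 0.126  0.09  40.   ] -> [-0.002, -0.001, 0.004] [-0.0, 0.3, 0.1]
C [ 0.121  0.102 40.   ] -> [-0.001, -0.007, 0.016] [-0.0, 0.3, 0.1]
C [ 0.115  0.114 40.   ] -> [-0.001, -0.012, 0.028] [-0.0, 0.3, 0.1]
C [ 0.108  0.125 40.   ] -> [-0.001, -0.016, 0.041] [-0.0, 0.3, 0.1]
C [ 0.1    0.136 40.   ] -> [-0.001, -0.019, 0.054] [-0.0, 0.3, 0.1]
```

View pics/scene2.png

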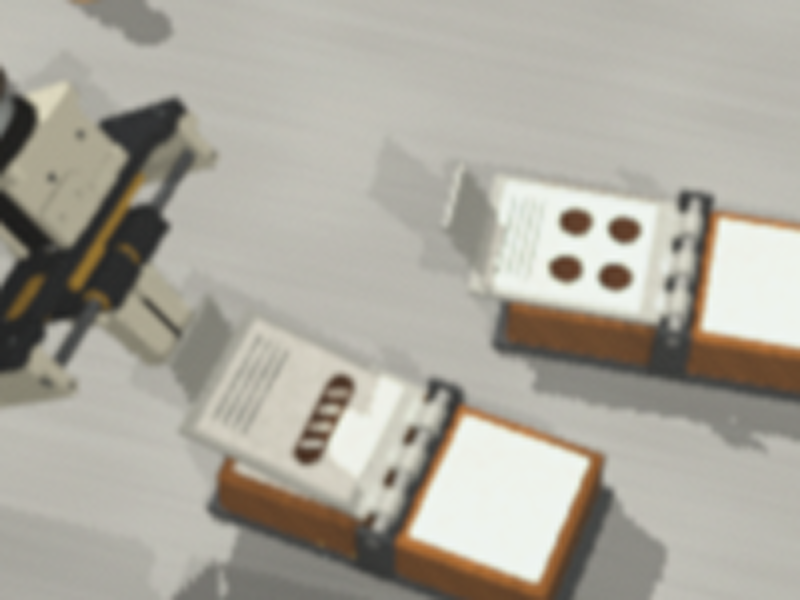

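The closed fingers are centred behind the tab (about 190,335) and touching it with roughly 3 N. Next I push up along the arc.

Call:
{"op": "drive_tool", "data": {
  "targets": [
    [0,[-0.001,-0.001,0.006],[0,0.3,0]],
    [0,[-0.001,-0.007,0.017],[0,0.3,0]],
    [0,[-0.001,-0.012,0.029],[0,0.3,0]],
    [0,[-0.001,-0.016,0.042],[0,0.3,0]],
    [0,[-0.001,-0.019,0.055],[0,0.3,0]]
  ]
}}

```text
time: 3.68
tcp_pos: [0.6189, -0.0824, 0.1336]
eef_rot: [[0.992, 0.083, 0.094], [-0.125, 0.639, 0.759], [0.004, -0.765, 0.644]]
contact_force: [1.3, -1.7, 0.5]
opening: 0.005
```

```bash
python3 - <<'E'
from h import *
from station import r,optics
s=r.observe();stand(s)
seq(s,[(*tabC(t),40) for t in (.7,.8,.9,1.0,1.1)])
for n in ['scene','side']:
    p,d=optics.capture(n)
    x,y,w,h=dict(scene=(210,170,200,150),side=(290,180,160,120))[n];k=800//w
    cv2.imwrite(f'pics/{n}3.png',cv2.resize(p[y:y+h,x:x+w,::-1],None,fx=k,fy=k,interpolation=cv2.INTER_CUBIC))
E
```

```text
C x 0.0010 o 0.0983 z 0.1397 T 40.1 F [ 1.31 -1.72  0.49] t 3.6833
C [ 0.095  0.141 40.   ] -> [-0.001, 0.001, 0.003] [-0.1, 0.1, 0.2]
C [ 0.086  0.15  40.   ] -> [-0.001, 0.0, 0.016] [-0.1, 0.1, 0.2]
C [ 0.075  0.158 40.   ] -> [-0.001, 0.001, 0.029] [-0.1, 0.1, 0.2]
C [ 0.064  0.165 40.   ] -> [-0.001, 0.003, 0.043] [-0.1, 0.1, 0.2]
C [ 0.052  0.171 40.   ] -> [-0.001, 0.006, 0.055] [-0.1, 0.1, 0.2]
```

View pics/scene3.png

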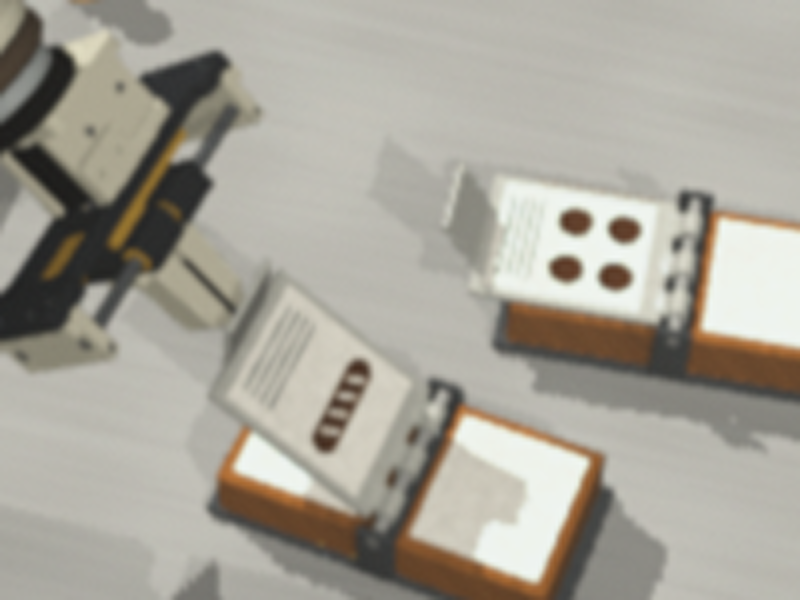

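Call:
{"op": "drive_tool", "data": {
  "targets": [
    [0,[-0.001,0.001,0.007],[0,0,0]],
    [0,[-0.001,0,0.017],[0,0,0]],
    [0,[-0.001,0.001,0.03],[0,0,0]],
    [0,[-0.001,0.003,0.043],[0,0,0]],
    [0,[-0.001,0.004,0.047],[0,0,0]]
  ]
}}

```text
time: 4.2
tcp_pos: [0.6235, -0.038, 0.1637]
eef_rot: [[0.993, 0.081, 0.086], [-0.118, 0.642, 0.757], [0.006, -0.762, 0.647]]
contact_force: [0.4, -0.8, 0.7]
opening: 0.003
```

```bash
python3 - <<'E'
from h import *
from station import r,optics
s=r.observe();stand(s)
seq(s,[(.075,.152,40),(.075,.142,40),(*plC(1.05,.112),40),(*plC(1.15,.112),40),(*plC(1.27,.112),40)])
for n in ['scene','side']:
    p,d=optics.capture(n)
    x,y,w,h=dict(scene=(210,170,200,150),side=(290,180,160,120))[n];k=800//w
    cv2.imwrite(f'pics/{n}4.png',cv2.resize(p[y:y+h,x:x+w,::-1],None,fx=k,fy=k,interpolation=cv2.INTER_CUBIC))
E
```

```text
C x -0.0000 o 0.0538 z 0.1698 T 40.3 F [ 0.38 -0.77  0.73] t 4.2
C [ 0.075  0.152 40.   ] -> [-0.0, -0.0, -0.028] [-0.3, 0.5, 0.1]
C [ 0.075  0.142 40.   ] -> [-0.0, 0.007, -0.034] [-0.3, 0.5, 0.1]
C [ 0.057  0.144 40.   ] -> [-0.0, 0.017, -0.019] [-0.3, 0.5, 0.1]
C [ 0.048  0.149 40.   ] -> [-0.0, 0.019, -0.008] [-0.3, 0.5, 0.1]
C [3.50e-02 1.54e-01 4.00e+01] -> [-0.0, 0.024, 0.004] [-0.3, 0.5, 0.1]
```

View pics/scene4.png

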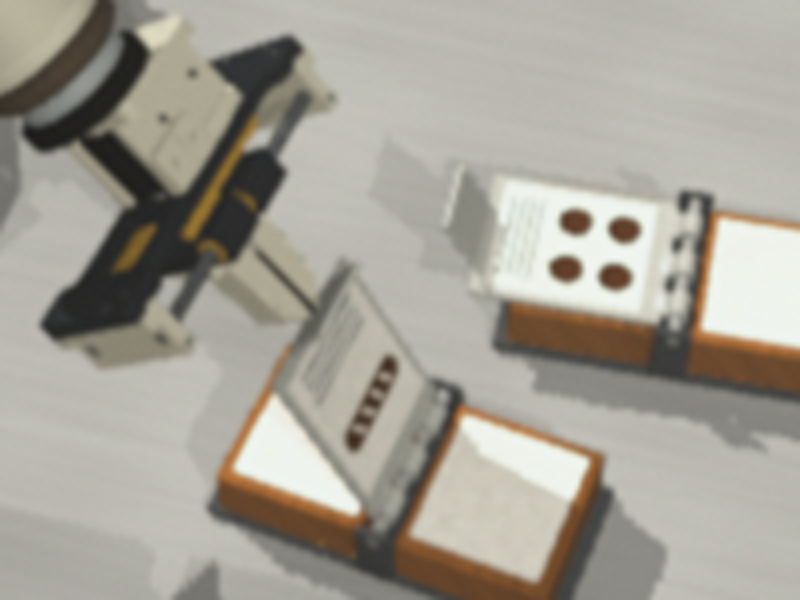

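View pics/side4.png

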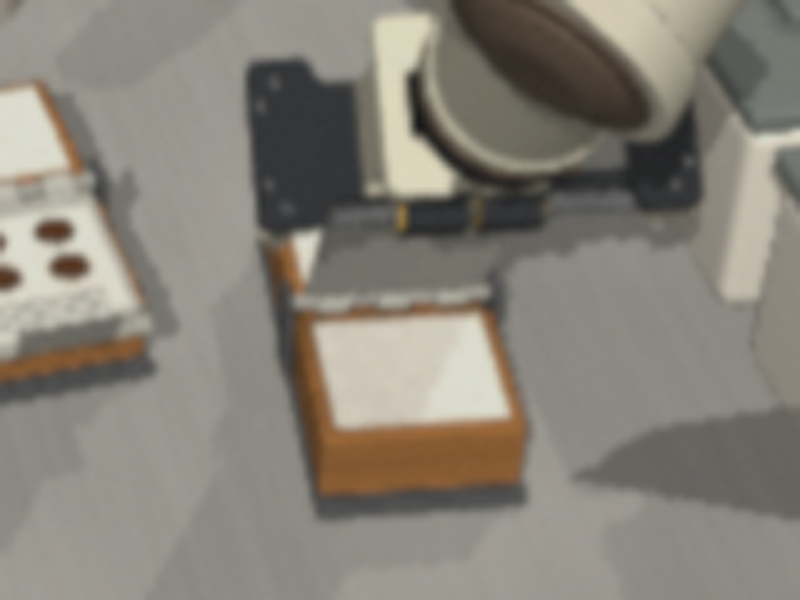

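Call:
{"op": "drive_tool", "data": {
  "targets": [
    [0,[0,0,-0.026],[0,0.5,0]],
    [0,[0,0.009,-0.034],[0,0.5,0]],
    [0,[0,0.018,-0.018],[0,0.5,0]],
    [0,[0,0.02,-0.008],[0,0.5,0]],
    [0,[0,0.024,0.004],[0,0.5,0]]
  ]
}}

```text
time: 4.72
tcp_pos: [0.6246, -0.0192, 0.1463]
eef_rot: [[0.992, 0.079, 0.096], [-0.124, 0.642, 0.756], [-0.002, -0.762, 0.647]]
contact_force: [-0.2, -1.2, 0.3]
opening: 0.002
```

```bash
python3 - <<'E'
from h import *
from station import r,optics
s=r.observe();stand(s)
seq(s,[(*plC(t,.112),T) for t,T in ((1.35,40),(1.45,38),(1.55,36),(1.65,34),(1.75,32))])
for n in ['scene','side']:
    p,d=optics.capture(n)
    x,y,w,h=dict(scene=(210,170,200,150),side=(290,150,160,120))[n];k=800//w
    cv2.imwrite(f'pics/{n}5.png',cv2.resize(p[y:y+h,x:x+w,::-1],None,fx=k,fy=k,interpolation=cv2.INTER_CUBIC))
E
```

```text
C x -0.0012 o 0.0350 z 0.1525 T 40.3 F [-0.25 -1.22  0.3 ] t 4.7167
C [2.60e-02 1.57e-01 4.00e+01] -> [0.001, 0.002, 0.009] [-0.3, -0.1, -0.1]
C [1.50e-02 1.59e-01 3.80e+01] -> [0.001, 0.007, 0.019] [-2.3, -0.1, -0.1]
C [4.0e-03 1.6e-01 3.6e+01] -> [0.001, 0.013, 0.028] [-4.3, -0.1, -0.1]
C [-7.0e-03  1.6e-01  3.4e+01] -> [0.001, 0.02, 0.037] [-6.3, -0.1, -0.1]
C [-1.80e-02  1.59e-01  3.20e+01] -> [0.001, 0.028, 0.044] [-8.3, -0.1, -0.1]
```

View pics/scene5.png

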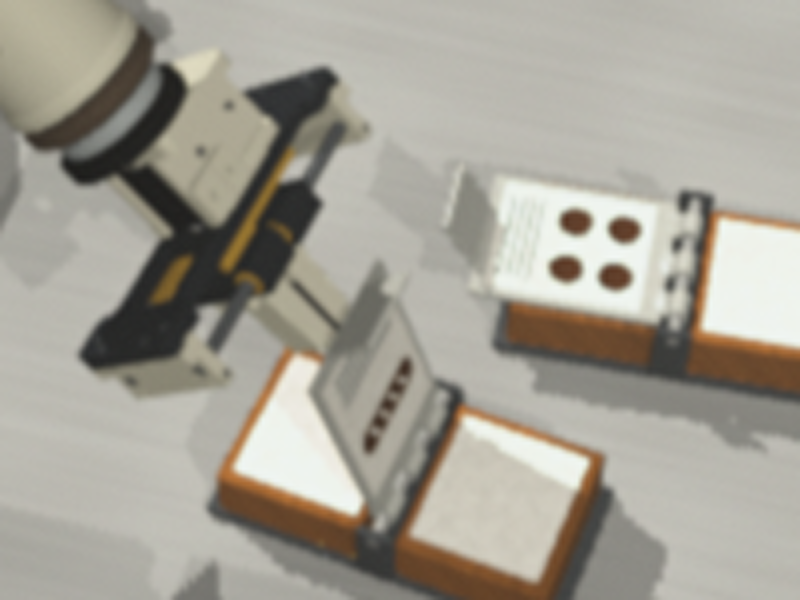

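View pics/side5.png

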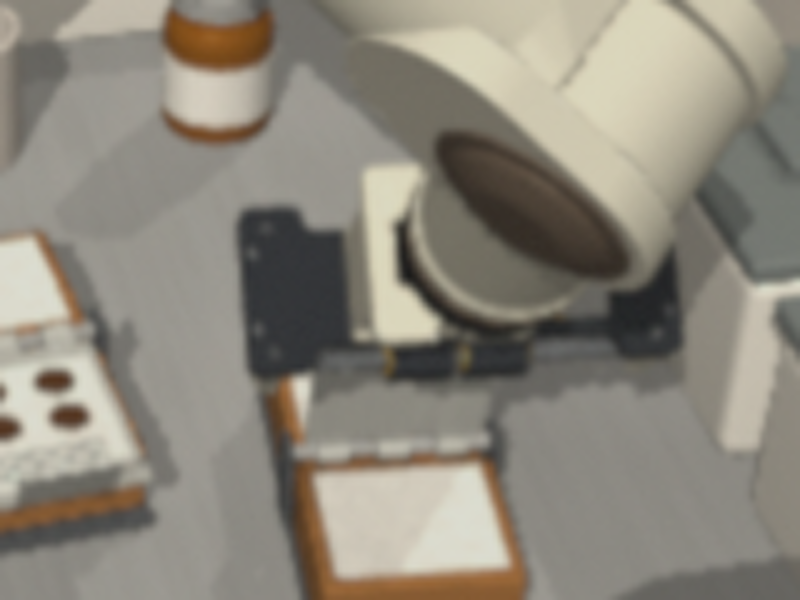

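Call:
{"op": "drive_tool", "data": {
  "targets": [
    [0,[0.001,0.002,0.009],[0,0,0]],
    [0,[0.001,0.007,0.019],[-2,0,0]],
    [0,[0.001,0.013,0.028],[-4,0,0]],
    [0,[0.001,0.02,0.037],[-6,0,0]],
    [0,[0.001,0.028,0.044],[-8,0,0]]
  ]
}}

```text
time: 5.23
tcp_pos: [0.6337, 0.0353, 0.1572]
eef_rot: [[0.993, 0.067, 0.1], [-0.121, 0.531, 0.839], [0.004, -0.845, 0.535]]
contact_force: [-0.2, -0.1, -0.1]
opening: 0.008
```

```bash
python3 - <<'E'
from h import *
from station import r,optics
s=r.observe();stand(s)
seq(s,[(*plC(t,.11),T) for t,T in ((1.85,30),(1.97,27),(2.09,24),(2.21,21),(2.33,18))])
E
```

```text
C x 0.0011 o -0.0210 z 0.1623 T 32.4 F [-0.16 -0.06 -0.08] t 5.2333
C [-2.80e-02  1.54e-01  3.00e+01] -> [-0.001, 0.01, 0.002] [-2.4, 0.3, 0.1]
C [-0.041  0.15  27.   ] -> [-0.001, 0.02, 0.01] [-5.4, 0.3, 0.1]
C [-0.053  0.144 24.   ] -> [-0.001, 0.031, 0.017] [-8.4, 0.2, 0.1]
C [-0.064  0.137 21.   ] -> [-0.001, 0.042, 0.023] [-11.4, 0.2, 0.1]
C [-0.074  0.129 18.   ] -> [-0.001, 0.054, 0.028] [-14.4, 0.2, 0.1]
```

Call:
{"op": "drive_tool", "data": {
  "targets": [
    [0,[-0.001,0.008,0.004],[-2.4,0,0]],
    [0,[-0.001,0.02,0.011],[-5.4,0,0]],
    [0,[-0.001,0.031,0.018],[-8.4,0,0]],
    [0,[-0.001,0.042,0.024],[-11.4,0,0]],
    [0,[-0.001,0.054,0.028],[-14.4,0,0]]
  ]
}}

```text
time: 5.65
tcp_pos: [0.6402, 0.0887, 0.1281]
eef_rot: [[0.993, 0.043, 0.113], [-0.121, 0.304, 0.945], [0.006, -0.952, 0.307]]
contact_force: [-0.0, -0.1, -0.6]
opening: 0.003
```

```bash
python3 - <<'E'
from h import *
from station import r,optics
s=r.observe();stand(s)
seq(s,[(*plC(t,.108),T) for t,T in ((2.42,16),(2.52,14),(2.62,12),(2.72,10),(2.82,8))])
for n in ['scene','side']:
    p,d=optics.capture(n)
    x,y,w,h=dict(scene=(210,170,200,150),side=(290,150,160,120))[n];k=800//w
    cv2.imwrite(f'pics/{n}6.png',cv2.resize(p[y:y+h,x:x+w,::-1],None,fx=k,fy=k,interpolation=cv2.INTER_CUBIC))
E
```

```text
C x 0.0009 o -0.0759 z 0.1311 T 17.9 F [-0.01 -0.11 -0.57] t 5.65
C [-0.08   0.121 16.   ] -> [-0.001, 0.011, 0.001] [-1.9, 0.3, 0.3]
C [-0.087  0.113 14.   ] -> [-0.001, 0.02, 0.005] [-3.9, 0.3, 0.3]
C [-0.093  0.104 12.   ] -> [-0.001, 0.03, 0.008] [-5.9, 0.3, 0.3]
C [-0.098  0.094 10.   ] -> [-0.001, 0.041, 0.009] [-7.9, 0.3, 0.3]
C [-0.102  0.084  8.   ] -> [-0.001, 0.051, 0.01] [-9.9, 0.3, 0.3]
```

View pics/scene6.png

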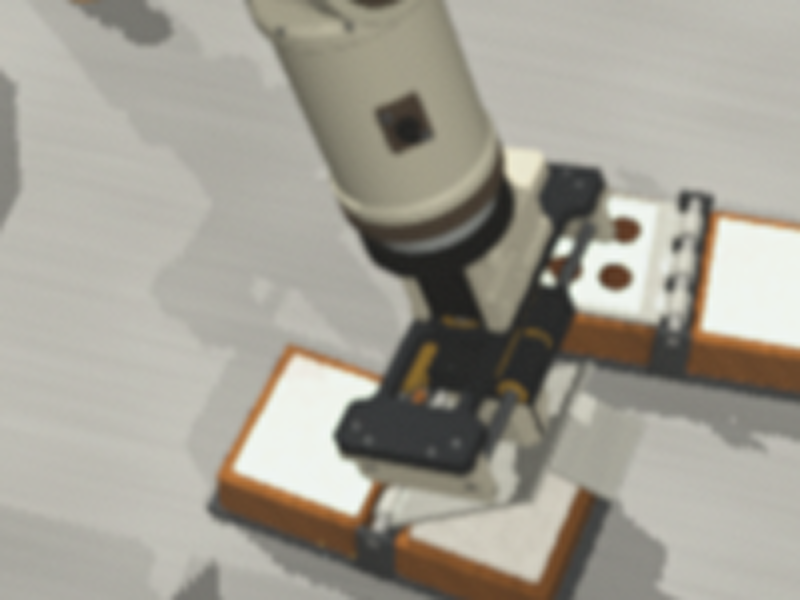

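View pics/side6.png

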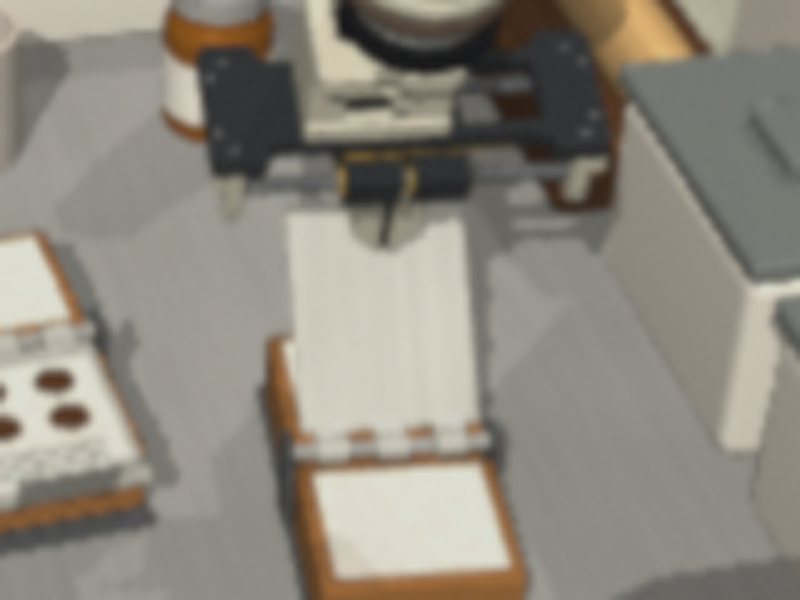

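Call:
{"op": "drive_tool", "data": {
  "targets": [
    [0,[-0.001,0.01,0.001],[-1.9,0.3,0]],
    [0,[-0.001,0.02,0.004],[-3.9,0.3,0]],
    [0,[-0.001,0.03,0.006],[-5.9,0.3,0]],
    [0,[-0.001,0.041,0.007],[-7.9,0.3,0]],
    [0,[-0.001,0.051,0.008],[-9.9,0.3,0]]
  ]
}}

```text
time: 6.17
tcp_pos: [0.641, 0.1169, 0.0819]
eef_rot: [[0.993, 0.02, 0.117], [-0.119, 0.141, 0.983], [0.003, -0.99, 0.143]]
contact_force: [1.0, 0.4, 1.2]
opening: 0.007
```

```bash
python3 - <<'E'
from h import *
from station import r,optics
s=r.observe();stand(s)
seq(s,[(*plC(t,.106),T) for t,T in ((2.88,6),(2.96,4),(3.02,2),(3.07,0),(3.1,0))])
E
```

```text
C x -0.0018 o -0.1043 z 0.0833 T 8.2 F [1.03 0.44 1.24] t 6.1667
C [-0.102  0.077  6.   ] -> [0.002, 0.005, -0.003] [-2.2, 0.3, 0.2]
C [-0.104  0.069  4.   ] -> [0.002, 0.013, -0.002] [-4.2, 0.3, 0.2]
C [-0.105  0.063  2.   ] -> [0.002, 0.019, -0.002] [-6.2, 0.3, 0.2]
C [-0.106  0.058  0.   ] -> [0.002, 0.024, -0.002] [-8.2, 0.3, 0.2]
C [-0.106  0.054  0.   ] -> [0.002, 0.027, -0.003] [-8.2, 0.3, 0.2]
```

Call:
{"op": "drive_tool", "data": {
  "targets": [
    [0,[0.002,0.006,-0.002],[-2.2,0.3,0]],
    [0,[0.002,0.013,-0.002],[-4.2,0.3,0]],
    [0,[0.002,0.019,-0.002],[-6.2,0.3,0]],
    [0,[0.002,0.024,-0.002],[-8.2,0.3,0]],
    [0,[0.002,0.027,-0.003],[-8.2,0.3,0]]
  ]
}}

```text
time: 6.58
tcp_pos: [0.6432, 0.1193, 0.0546]
eef_rot: [[0.993, 0.002, 0.122], [-0.122, 0.001, 0.993], [0.002, -1.0, 0.001]]
contact_force: [-0.1, 1.0, 0.2]
opening: 0.009
```

```bash
python3 - <<'E'
from h import *
from station import r,optics
s=r.observe();stand(s);print(s['tcp_pos'])
seq(s,[(-.105,z,0) for z in (.052,.051,.050,.049,.048)])
E
```

```text
C x 0.0001 o -0.1071 z 0.0546 T 0.1 F [-0.05  1.03  0.18] t 6.5833
[0.64318916 0.11929212 0.05458632]
C [-0.105  0.052  0.   ] -> [-0.0, 0.003, -0.002] [-0.1, 0.1, 0.1]
C [-0.105  0.051  0.   ] -> [-0.0, 0.004, -0.002] [-0.1, 0.1, 0.1]
C [-0.105  0.05   0.   ] -> [-0.0, 0.005, -0.002] [-0.1, 0.1, 0.1]
C [-0.105  0.049  0.   ] -> [-0.0, 0.006, -0.002] [-0.1, 0.1, 0.1]
C [-0.105  0.048  0.   ] -> [-0.0, 0.007, -0.002] [-0.1, 0.1, 0.1]
```

Gentle final press, slowly.

Call:
{"op": "drive_tool", "data": {
  "targets": [
    [0,[0,0.002,0],[0,0,0]],
    [0,[0,0.003,0],[0,0,0]],
    [0,[0,0.004,0],[0,0,0]],
    [0,[0,0.0045,0],[0,0,0]],
    [0,[0,0.005,0],[0,0,0]]
  ]
}}

```text
time: 7.0
tcp_pos: [0.6434, 0.118, 0.0503]
eef_rot: [[0.992, 0.002, 0.123], [-0.123, 0.001, 0.992], [0.002, -1.0, 0.001]]
contact_force: [-2.8, -1.1, 7.0]
opening: 0.003
```

```bash
python3 - <<'E'
from h import *
from station import r
s=r.observe();stand(s);print(s['tcp_pos'])
E
```

```text
C x 0.0005 o -0.1058 z 0.0503 T 0.1 F [-2.8  -1.11  7.04] t 7.0
[0.64339654 0.11799497 0.05026917]
```

Call:
{"op": "drive_tool", "data": {
  "targets": [
    [0,[0,0.001,0],[0,0,0]],
    [0,[0,0.001,0],[0,0,0]],
    [0,[0,0.001,0],[0,0,0]]
  ]
}}

```text
time: 7.25
tcp_pos: [0.6434, 0.118, 0.0503]
eef_rot: [[0.992, 0.002, 0.124], [-0.124, 0.002, 0.992], [0.002, -1.0, 0.002]]
contact_force: [-2.6, -0.5, 5.8]
opening: 0.002
```

```bash
python3 - <<'E'
from h import *
from station import r
s=r.observe();stand(s);print(s['tcp_pos'])
E
```

```text
C x 0.0005 o -0.1058 z 0.0503 T 0.1 F [-2.58 -0.52  5.79] t 7.25
[0.64340272 0.1179545  0.05027362]
```

The leaf stops solidly at 50.3 mm; the top of a flat leaf should be at 50 mm. The press force is 6–7 N. Now I retreat and check.

Call:
{"op": "drive_tool", "data": {
  "targets": [
    [0,[0,-0.01,0],[0,0,0]],
    [0,[0,-0.04,0],[0,0,0]],
    [0,[0,-0.08,0],[0,0,0]],
    [0,[0,-0.12,0],[0,0,0]],
    [0,[0,-0.16,0],[0,0,0]]
  ]
}}

```text
time: 7.67
tcp_pos: [0.6428, 0.117, 0.2126]
eef_rot: [[0.992, 0.003, 0.125], [-0.125, 0.002, 0.992], [0.002, -1.0, 0.002]]
contact_force: [1.0, 0.7, 0.7]
opening: 0.002
```

Call:
{"op": "drive_tool", "data": {
  "targets": [
    [0,[0,-0.03,-0.025],[0,0,0]],
    [0,[0,-0.06,-0.06],[0,0,0]],
    [0,[0,-0.08,-0.095],[0,0,0]],
    [0,[0,-0.1,-0.13],[0,0,0]],
    [0,[0,-0.11,-0.165],[0,0,0]]
  ]
}}

```text
time: 8.08
tcp_pos: [0.6225, -0.049, 0.3265]
eef_rot: [[0.992, 0.008, 0.125], [-0.125, 0.002, 0.992], [0.008, -1.0, 0.003]]
contact_force: [0.3, -0.4, 0.1]
opening: 0.005
```

```bash
python3 - <<'E'
from h import *
from station import r,optics
s=r.observe();stand(s)
c=optics.get_calibration('wrist');p,d=optics.capture('wrist');cv2.imwrite('pics/w7.png',p[:,:,::-1])
np.savez('w7.npz',p=p,d=d);np.save('w7_cal.npy',c,allow_pickle=True)
p,d=optics.capture('scene');cv2.imwrite('pics/scene7.png',p[:,:,::-1])
vv,uu=np.mgrid[0:480,0:640]
for nm,pp,dd,cc in (('wrist',*[np.load('w7.npz')[k] for k in 'pd'],c),('scene',p,d,np.load('scene_cal.npy',allow_pickle=True).item())):
    m=dd>0;W=pts(cc,np.c_[uu[m],vv[m]].astype(float),depth=dd[m])
    e=W[:,:2]-O;x=e@[np.cos(YAW),np.sin(YAW)];y=e@[-np.sin(YAW),np.cos(YAW)]
    for a in np.arange(.015,.15,.015):
        k=(abs(x)<.03)&(abs(y-a)<.004)&(W[:,2]<.13)
        if k.sum():print(nm,round(a,3),k.sum(),np.median(W[k,2]).round(4))
    k=(abs(x)<.035)&(y>.015)&(y<.118)&(W[:,2]<.13)
    if k.sum()>10: print('slope rad',np.polyfit(y[k],W[k,2],1).round(4))
E
```

```text
C x 0.0004 o 0.0625 z 0.3266 T 0.2 F [ 0.27 -0.37  0.12] t 8.0833
wrist 0.015 414 0.05
wrist 0.03 426 0.0501
wrist 0.045 429 0.0501
wrist 0.06 422 0.0502
wrist 0.075 442 0.0502
wrist 0.09 454 0.0502
wrist 0.105 453 0.0502
wrist 0.12 463 0.0502
wrist 0.135 173 0.033
wrist 0.15 243 0.0004
slope rad [0.0014 0.0501]
scene 0.015 85 0.0506
scene 0.03 86 0.0503
scene 0.045 86 0.051
scene 0.06 81 0.0507
scene 0.075 85 0.0506
scene 0.09 88 0.0513
scene 0.105 107 0.0505
scene 0.12 118 0.0504
scene 0.135 121 0.0352
scene 0.15 84 0.0018
slope rad [-0.0795  0.0544]
```

View pics/w7.png

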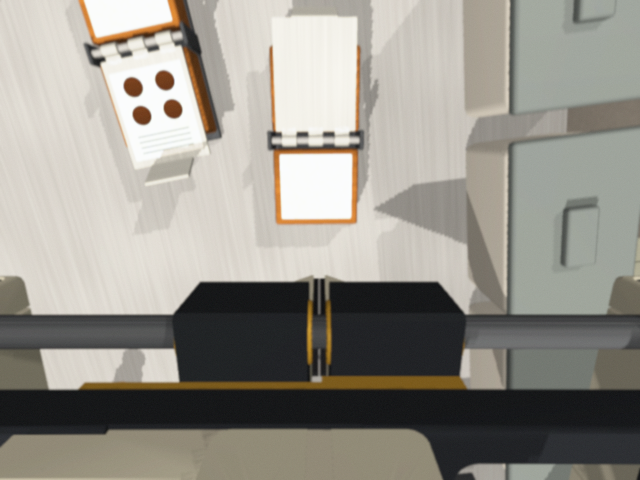

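View pics/scene7.png

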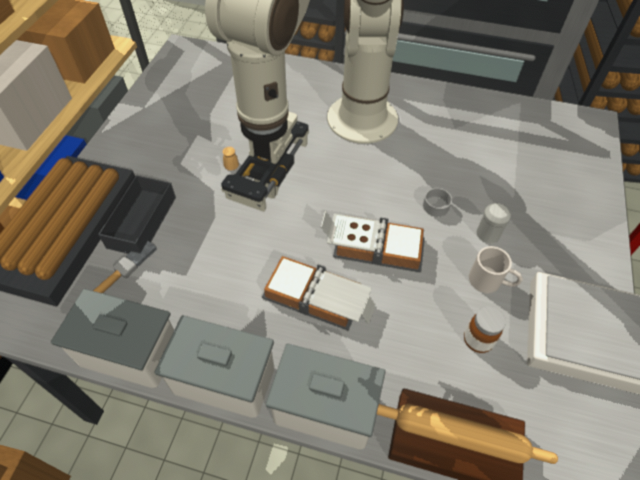

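The loaf leaf now lies flat on the +y bed: wrist picture columns 272–358, rows 17–130. The roll leaf is still down, nothing else has moved, and the arm is clear.

```bash
python3 -c "
from station import workorder
print(workorder.hand_in())"
```

```text
the job is handed in; nothing more can be done
None
```

The long-loaf leaf now lies flat on the +y side of its stand, and I handed the job in at about 8 s of robot time.

**What I did:** With the fingers shut, I pushed the leaf up by the outside of its tab to about 1.1 rad. I then pushed on the leaf's underside near the tab to take it over the spine, and pressed it down with about 6–7 N.

**Last checks:**
- **Leaf:** the wrist camera's depth puts its top at 50.0–50.2 mm from the spine to the free edge, against 50 mm expected, with a slope of about 0.001 rad.
- **Everything else:** the four-rolls leaf is still down. In the scene picture, the bystanders are where they were at the start. The gripper was clear, with no contact force.
- **Disagreement:** the scene camera's overall slope fit gave -0.08 rad. I put this down to points from the bed sides and table getting into the fit, because the same camera's heights at each distance are a level 50–51 mm.

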